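# Roll the air regulator's thumbwheel open for the breeding cone

## Task

Two identical air regulators stand in clear trays, one beside a terracotta breeding cone, the other beside a white ceramic saucer. On the one that shares its tray with the cone, open the air fully: with a fingertip on the edge of its black thumbwheel, roll the top of the wheel away from the robot until the wheel stops with its white bar on top. Leave the other regulator's wheel as it is and the cone standing where it is.

Things in the scene. Friction and masses are not known exactly. Their poses are not given: they have to be found in the camera images.
- air_wheel (a joint): Angle (rad) of the thumbwheel to roll. Grows as the wheel's top moves away from the robot; 0 is closed (white bar 75 degrees from the top, on the robot's side), 1.309 the end stop, fully open, white bar on top. Starts at 0 to 0.45. The rim moves 26 mm per rad. It turns lightly (0.5 N at the rim) and stays where it is left.
- air_wheel_top (a point): Highest point of the wheel to roll, mid-width, 62 mm above the counter; fixed to the box, does not turn. z up; x level, in the wheel's plane, away from the robot (the way the top must roll). The axle is sprung: it yields from 1.5 N, bottoms 4 mm lower at 5.5 N. A fingertip pressed 2 to 3 mm down and drawn along x rolls it by friction, about 25 mm a stroke; lift, bring back, repeat.
- regulator: Grey box, 100 (x) by 60 by 50 mm high, fixed in a clear tray (floor 4 mm, rim 18 mm high). Origin: centre of its underside, 58 mm below the wheel's top; same axes. The black ribbed wheel, 52 mm across, 14 mm wide, is upright in a lengthwise slot 18 mm wide and stands 8 mm above the cheeks beside it. The slot's floor is 22 mm below the wheel's top, its ends (beyond 32 mm in x) 10 mm below.
- other_wheel_bar (a point): Middle of the white bar on the rim of the other, identical regulator's wheel, which stands beside the saucer and must not be turned. The bar is 8 by 14 mm, flush with the rim; the point moves with the wheel and starts on the robot's side of that wheel, 49 to 75 degrees from its top.
- cone_mid (a point): Centre, half-way up, of the loose terracotta breeding cone, 68 mm across the foot and 90 mm high, upright in the same tray as the regulator to be worked, its axis 105 to 145 mm to the left (+y) of that regulator's middle. z is the cone's axis, up.

How it is judged:
At the end, for the whole second after the job is handed in: The wheel beside the cone is at its open stop, white bar on top, to within 12 degrees (joint above 1.1 rad), and at rest; the other wheel's bar is within 10 mm and the cone within 30 mm of where each was at the start, the cone upright to 11 degrees (value of joint air_wheel above 1.1 rad and velocity of joint air_wheel between -0.1 and 0.1 rad/s and distance of other_wheel_bar from where it was at the start of the episode below 0.01 m and distance of cone_mid from where it was at the start of the episode below 0.03 m and angle between cone_mid's own z axis and vertical below 0.2 rad); the robot touches nothing.
It fails at once if the other regulator's wheel turned (bar moved more than 10 mm) (distance of other_wheel_bar from where it was at the start of the episode above 0.01 m).
It fails at once if the cone knocked over or shoved more than 30 mm (distance of cone_mid from where it was at the start of the episode above 0.03 m or angle between cone_mid's own z axis and vertical above 0.5 rad).
It also fails if it takes over 32 s, if anything falls off the work surface, if the arm or the gripper's body presses on something with over 40 N, if the wrist force passes 120 N, or if a joint passes its speed limit or range.

## Robot

A 6-joint arm with a two-finger parallel gripper is mounted at the origin on the work surface. World frame = base frame: x ahead of the robot, y to its left, z up, the work surface at z = 0. Lengths are in m, angles in rad, forces in N, time in s.
With the tool pointing down it reaches from about 0.375 to 0.975 m from the base axis. Payload 3.8 kg.
Tool frame: the origin (TCP) lies on the centre line of the jaws, within the pads' length; the fingertips stand 25 mm ahead of it and the grasp point (between the pads) lies 6 mm ahead of it; y points along the fingers, z is the direction in which the jaws open and shut, and the axes are right-handed (so a half turn about y gives the same grasp; the last joint's range is limited). The gripper opens to 85 mm and grips with 20 to 120 N. Pads are 22 mm wide; open, the fingers measure 114 mm over their backs; the gripper's body (76 mm by 85 mm) begins 54 mm behind the grasp point. The pads swing forward as they close: fully open they stand 13 mm farther back than shut.
Start: joints at [-1.325, 0.264, 1.604, -0, 1.274, -0.037], TCP at [0.188, -0.648, 0.256] pointing down, gripper open.
Joint ranges: [-2.63, 2.63], [-0.94, 2.18], [0.31, 2.57], [-1.31, 4.45], [0, 2.66], [-2.55, 2.55]. Speed limits (rad/s): [2.57, 2.57, 3.14, 3.14, 3.14, 3.14].

## Interface

Orientations are given as a rotation vector (axis times angle).
In Python, from workcell import bot gives the robot as it stands.
- The arm moves only by the shell command python3 -m jog 'ROWS' [FORCE]. ROWS is JSON, a list of rows, each a list of 5 numbers: the shift along the world's x, y, z in mm, then the turn about the world's z in degrees, then the finger opening in mm, from 0 to 85.4. A call has exactly 10 rows; each row is the pose to reach, as a shift and turn from the pose commanded when the call began; what a row does not reach only later rows make up. A row lasts 1/8 s, in which the tool goes at most 62.5 mm and 10.7 degrees, less where a joint would pass 70% of its speed; a pose out of reach is approached as far as the arm can. A call with a gripper value outside its range is refused whole. The fingers move at their own pace and stop on an object; FORCE is the grip in N (left out, the last holds). Time passes only in rows, so rows that repeat a pose let the fingers close, or fill a call up. It gives the time, the measured TCP pose, the force and the opening at its end, in the units of the state.
- bot.read_state(): the state, without advancing time (a new reading comes with each control period).
- bot.read_camera(name): name is "scene" or "top"; returns a dict with "pixels" (384x512x3 uint8, red, green, blue), "fx", "fy", "cx", "cy" (pixels), "R" (3x3) and "t" (3): a world point X has camera coordinates R X + t. Camera axes: x right, y down, z forward; pixel columns grow to the right and rows downward; lengths in m; the calibration is good to about 2 mm. A picture is of the moment at which its call begins. There is no depth.
- bot.finish_job(): hands the job in, once; it reports no verdict.
The state is a dict: "time": time; "q": joint angles; "joint_vel": joint speeds; "joint_torque": joint torques, N m; "tool_pos": TCP position; "tcp_rot": TCP orientation; "wrist_force": force on the tool from outside, world axes, zero at the start; "torque": the same for the moment, N m; "width": opening from 0.0 (shut) to 1.0 (fully open).
Only numpy, scipy, OpenCV 4.12 (cv2) and the standard library are available. Lean on these libraries where they do the work, as an engineer would, in place of code of your own. Each camera call takes 0.05 s, during which the arm holds its last target.

## Working session

There is one attempt and no reset: what is moved stays moved. The work goes in short steps, Python scripts to look and compute and a shell command to move; the robot and the scene stay as the last step left them, time stands still between calls to the robot, and variables do not carry over. Pictures are saved under pics/ and viewed, and the job is handed in when it is done.

```bash
mkdir -p pics; ls; python3 - <<'E'
from workcell import bot
import cv2
s=bot.read_state()
for k,v in s.items(): print(k,v)
for n in ("scene","top"):
    c=bot.read_camera(n); cv2.imwrite(f"pics/{n}0.png",c["pixels"][:,:,::-1]); print(n,c["fx"],c["cx"],c["cy"],c["R"],c["t"])
E
```

```text
pics
time 0.0
q [-1.32487046e+00  2.64773507e-01  1.60540132e+00  3.00556031e-05
  1.27370085e+00 -3.69217580e-02]
joint_vel [ 0.00094686 -0.00147807 -0.00084514 -0.00033448  0.00145977  0.00056717]
joint_torque [-2.90035765e-03 -5.15117240e+01 -3.67313576e+01 -5.05934568e-04
  1.29573929e-02  4.94125743e-06]
tool_pos [ 0.18821193 -0.64751251  0.2549335 ]
tcp_rot [-0.29490812  2.07226159 -2.06750811]
wrist_force [-0.612808   -0.91341864  0.05496225]
torque [ 0.00518552 -0.02263289  0.02555296]
width 0.9984820689998323
scene 474.04055284042914 257.13635116557367 189.13074859410054 [[-0.5207041   0.85364646  0.01244871]
 [ 0.52329571  0.33065125 -0.78538612]
 [-0.67455826 -0.40243941 -0.61888099]] [ 0.30283289 -0.2422719   1.38383755]
top 450.74498645446755 255.9478881035813 195.8754561912116 [[ 0.015362   -0.99931428 -0.03368943]
 [-0.99637739 -0.01248092 -0.0841209 ]
 [ 0.08364275  0.03485965 -0.99588588]] [-0.0022256   0.54274341  0.91484744]
```

View pics/scene0.png

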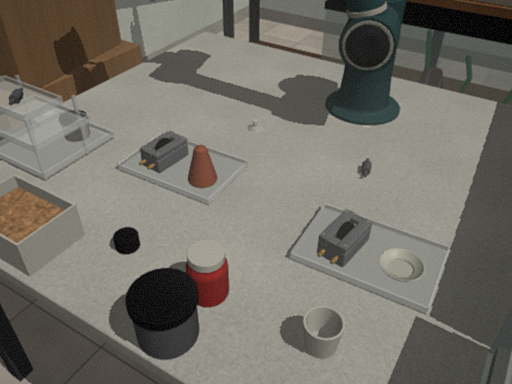

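View pics/top0.png

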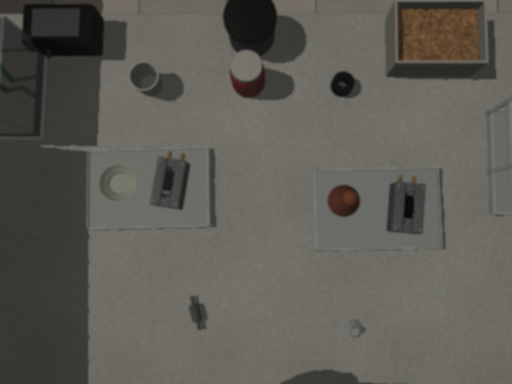

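The cone's tray is on the right of the top view, with its regulator near (407,206) and the cone near (343,200). The saucer regulator is near (169,182). I'll zoom in to measure.

```bash
cat > h.py <<'E'
from workcell import bot
import cv2, numpy as np
def cam(n): return bot.read_camera(n)
def ray(c,u,v,z):
    d=c["R"].T@np.array([(u-c["cx"])/c["fx"],(v-c["cy"])/c["fy"],1]); o=-c["R"].T@c["t"]
    return o+d*(z-o[2])/d[2]
def proj(c,X):
    p=c["R"]@np.array(X)+c["t"]; return c["fx"]*p[0]/p[2]+c["cx"], c["fy"]*p[1]/p[2]+c["cy"]
def crop(c,x0,y0,w,h,k,fn):
    cv2.imwrite(fn,cv2.resize(c["pixels"][y0:y0+h,x0:x0+w,::-1],None,fx=k,fy=k,interpolation=cv2.INTER_CUBIC))
E
python3 - <<'E'
from h import *
a=cam("top"); crop(a,370,165,80,75,8,"pics/t1.png")
b=cam("scene"); crop(b,115,115,80,70,8,"pics/s1.png")
for u,v in((408,206),(343,200),(169,182)): print(ray(a,u,v,.05))
E
```

```text
[ 0.52398831 -0.2991454   0.05      ]
[ 0.53432912 -0.17037022  0.05      ]
[0.56660012 0.18215281 0.05      ]
```

View pics/t1.png

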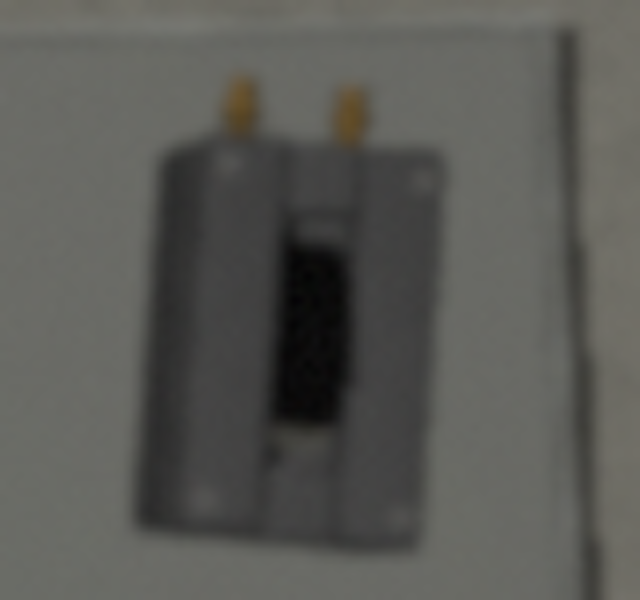

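View pics/s1.png

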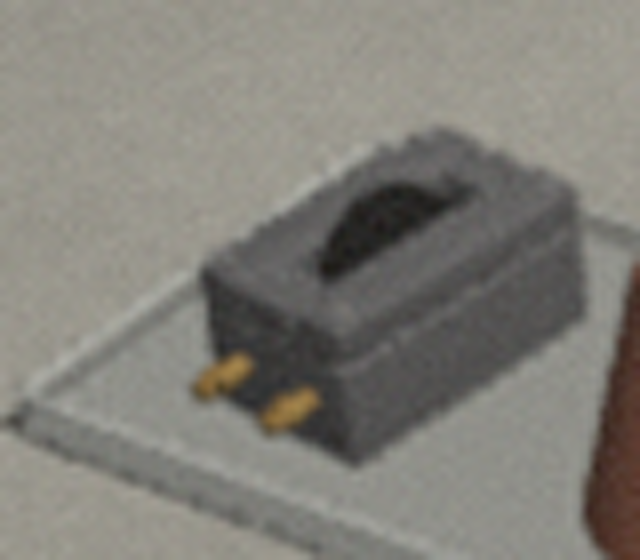

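```bash
python3 - <<'E'
from h import *
a=cam("top"); b=cam("scene")
P=[(230,162),(424,182),(404,514),(203,498)]
g=lambda x,y:((x+.5)/8-.5+370,(y+.5)/8-.5+165)
W=[ray(a,*g(*p),.054) for p in P]; print(np.round(W,4)); c=np.mean(W,0)
d=(W[0]+W[1]-W[2]-W[3]); yaw=np.degrees(np.arctan2(d[1],d[0])); d2=W[0]+W[3]-W[1]-W[2]
print(c,yaw,np.degrees(np.arctan2(-d2[0],d2[1])))
y=np.radians(yaw); R=np.array([[np.cos(y),-np.sin(y)],[np.sin(y),np.cos(y)]])
for im,n,(x0,y0,w,h) in((a,"t",(370,165,80,75)),(b,"s",(115,115,80,70))):
    I=im["pixels"][y0:y0+h,x0:x0+w,::-1]; I=cv2.resize(I,None,fx=8,fy=8,interpolation=cv2.INTER_CUBIC)
    for X,z in(((.05,.03),.054),((.05,-.03),.054),((-.05,-.03),.054),((-.05,.03),.054),((0,0),.062),((.05,-.03),.004),((.05,.03),.004),((-.05,.03),.004)):
        q=R@X+c[:2]; u,v=proj(im,[*q,z]); cv2.circle(I,(int((u-x0+.5)*8),int((v-y0+.5)*8)),4,(0,255,0),-1)
    cv2.imwrite(f"pics/{n}2.png",I)
s=bot.read_state(); print(cv2.Rodrigues(np.array(s["tcp_rot"]))[0].round(3), s["time"])
E
```

```text
[[ 0.5658 -0.2794  0.054 ]
 [ 0.5614 -0.3271  0.054 ]
 [ 0.4789 -0.3209  0.054 ]
 [ 0.4821 -0.2719  0.054 ]]
[ 0.52204457 -0.2998095   0.054     ] -4.704256511378448 -4.523136769732645
[[-0.96  -0.     0.279]
 [-0.279  0.001 -0.96 ]
 [-0.    -1.    -0.001]] 0.3
```

View pics/t2.png

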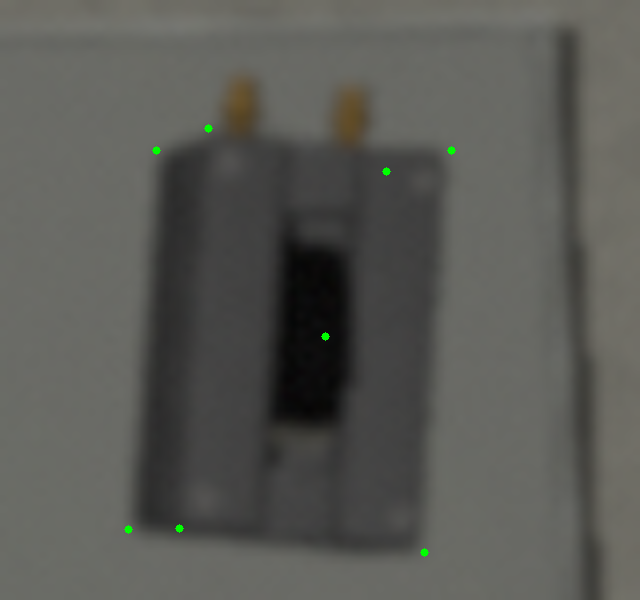

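View pics/s2.png

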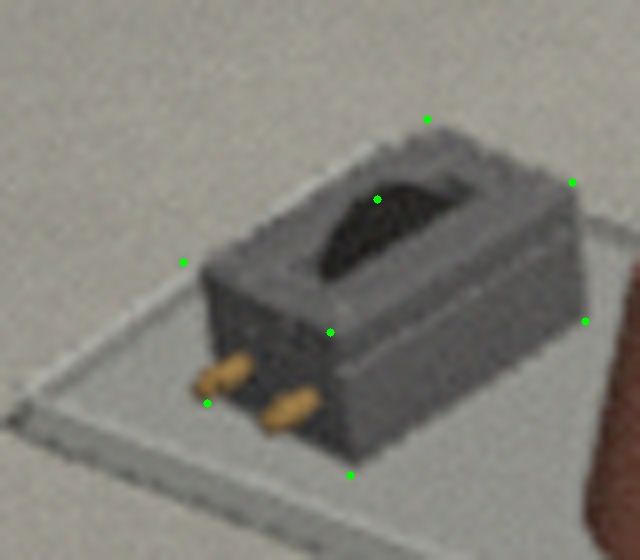

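```bash
python3 -m jog '[[40,44,0,-3,0],[81,88,0,-6,0],[122,132,0,-9,0],[163,176,0,-12,0],[203,220,-10,-15,0],[244,264,-30,-18,0],[285,308,-60,-20.8,0],[325,352,-100,-20.8,0],[325,352,-130,-20.8,0],[325,352,-140,-20.8,0]]' 20; python3 - <<'E'
from h import *
crop(cam("scene"),95,80,120,100,6,"pics/s3.png"); crop(cam("top"),350,135,110,110,5,"pics/t3.png")
s=bot.read_state();print(s["tool_pos"],s["wrist_force"],s["width"],s["time"]);print(cv2.Rodrigues(np.array(s["tcp_rot"]))[0].round(3))
E
```

```text
time: 1.55
tool_pos: [0.5121, -0.2939, 0.1133]
tcp_rot: [-0.079, -2.182, 2.176]
wrist_force: [-0.4, -0.5, -0.1]
width: -0.0
[ 0.51231459 -0.29598278  0.1151476 ] [ 0.2738547  -0.1549825   0.15063609] 0.0060791942972262415 1.65
[[-0.997 -0.003 -0.08 ]
 [ 0.08   0.001 -0.997]
 [ 0.003 -1.    -0.001]]
```

View pics/s3.png

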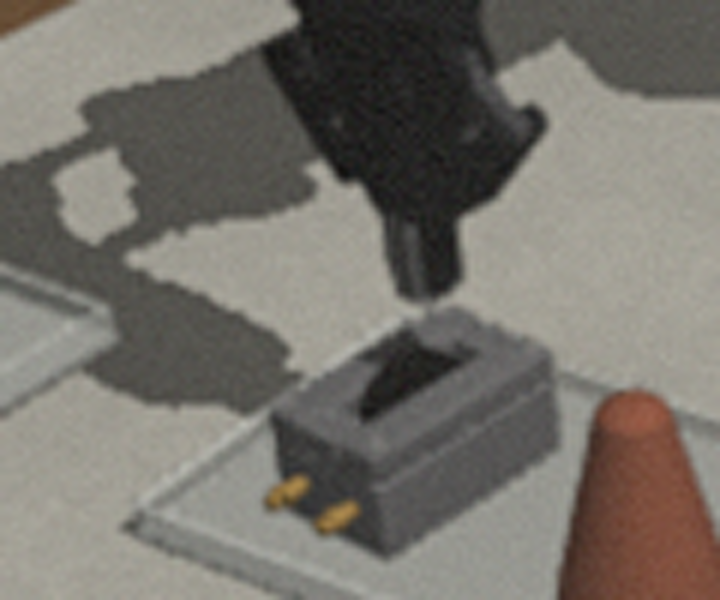

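View pics/t3.png

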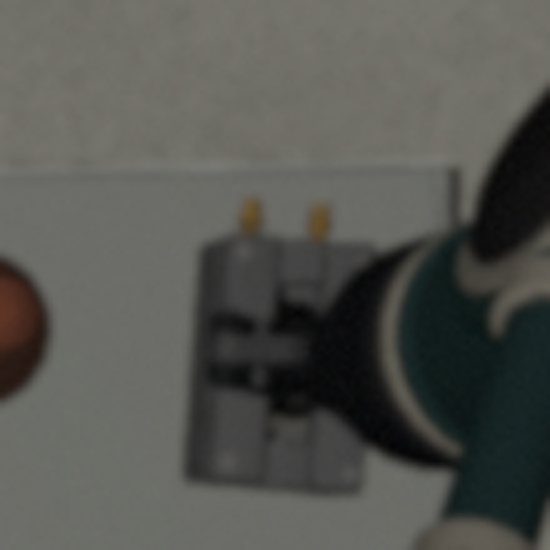

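The closed fingertip is above the wheel, and the cone is clear. Next I'll descend to a light contact and read the force.

```bash
python3 -m jog '[[0,0,-10,0,0],[0,0,-20,0,0],[0,0,-24,0,0],[0,0,-26,0,0],[0,0,-28,0,0],[0,0,-29,0,0],[0,0,-29.5,0,0],[0,0,-29.5,0,0],[0,0,-29.5,0,0],[0,0,-29.5,0,0]]'; python3 - <<'E'
from h import *
s=bot.read_state();print(s["tool_pos"],s["wrist_force"],s["time"])
crop(cam("scene"),115,95,90,80,8,"pics/s4.png")
E
```

```text
time: 2.9
tool_pos: [0.5135, -0.2962, 0.087]
tcp_rot: [-0.088, -2.18, 2.181]
wrist_force: [-0.7, 1.0, 1.2]
width: 0.003
[ 0.51349193 -0.29622331  0.08700344] [-0.74218668  0.99122726  1.18124188] 2.9
```

View pics/s4.png

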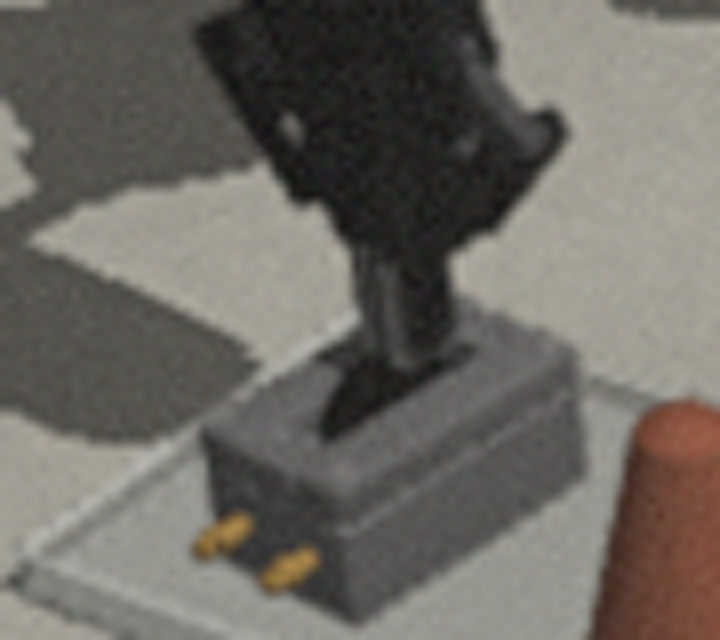

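The tip is at the wheel's near half, around contact. I'll press 3 mm down and stroke.

```bash
python3 -m jog '[[0,0,-2,0,0],[0,0,-3,0,0],[0,0,-3,0,0],[4,-0.3,-3,0,0],[8,-0.6,-3,0,0],[12,-1,-3,0,0],[16,-1.3,-3,0,0],[20,-1.6,-3,0,0],[20,-1.6,-3,0,0],[20,-1.6,-3,0,0]]'; python3 - <<'E'
from h import *
s=bot.read_state();print(s["tool_pos"],s["wrist_force"],s["time"])
crop(cam("scene"),115,95,90,80,8,"pics/s5.png")
E
```

```text
time: 4.2
tool_pos: [0.5338, -0.2979, 0.0839]
tcp_rot: [-0.088, -2.18, 2.181]
wrist_force: [2.4, -0.1, 4.2]
width: -0.002
[ 0.53375872 -0.29791563  0.0838796 ] [ 2.35492572 -0.13750343  4.19550145] 4.2
```

View pics/s5.png

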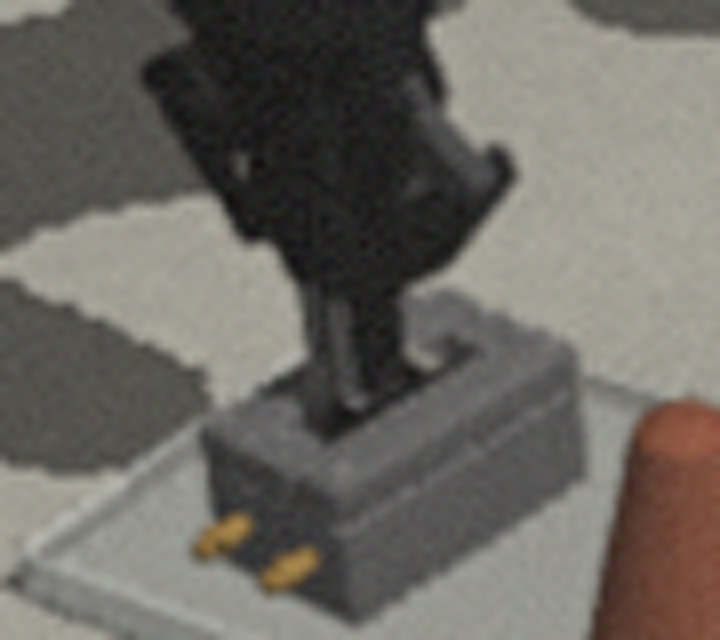

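The white bar now shows behind the finger at about (425,345) in the zoomed view, so it rolled. Next: lift, bring back, press.

```bash
python3 -m jog '[[0,0,6,0,0],[0,0,12,0,0],[-10,0.8,14,0,0],[-21,1.7,14,0,0],[-21,1.7,14,0,0],[-21,1.7,8,0,0],[-21,1.7,4,0,0],[-21,1.7,2,0,0],[-21,1.7,0,0,0],[-21,1.7,0,0,0]]'; python3 -m jog '[[3,-0.2,0,0,0],[6,-0.5,0,0,0],[9,-0.7,0,0,0],[12,-1,0,0,0],[15,-1.2,0,0,0],[18,-1.5,0,0,0],[21,-1.7,0,0,0],[21,-1.7,0,0,0],[21,-1.7,8,0,0],[21,-1.7,16,0,0]]'; python3 - <<'E'
from h import *
s=bot.read_state();print(s["tool_pos"],s["wrist_force"],s["time"])
crop(cam("scene"),115,95,90,80,8,"pics/s6.png")
E
```

```text
time: 5.5
tool_pos: [0.5128, -0.2962, 0.0842]
tcp_rot: [-0.088, -2.181, 2.181]
wrist_force: [-1.2, 1.3, 4.8]
width: 0.003
time: 6.75
tool_pos: [0.5334, -0.2976, 0.0999]
tcp_rot: [-0.088, -2.181, 2.18]
wrist_force: [-0.8, -0.3, 0.1]
width: 0.002
[ 0.5333582  -0.29760641  0.09987863] [-0.80244082 -0.31351927  0.1191073 ] 6.75
```

View pics/s6.png

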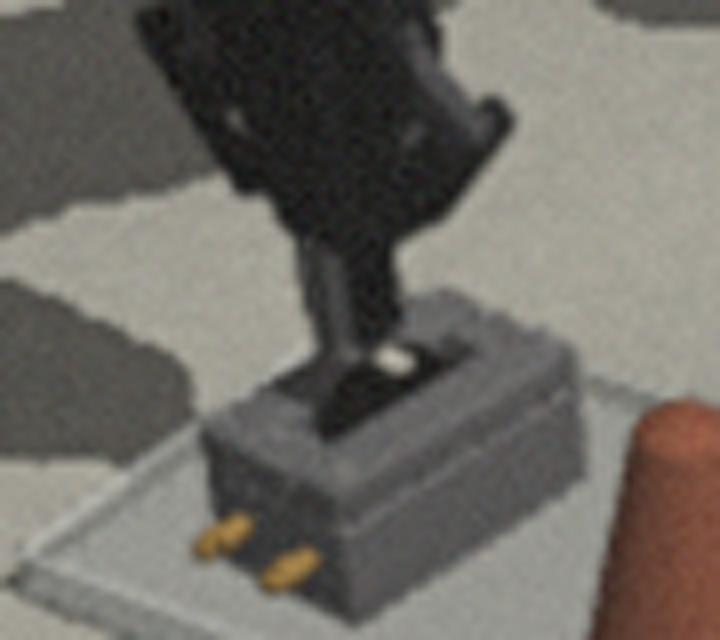

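The bar at (397,360) is near the top. One more stroke will make sure of the stop, and then I'll lift well clear.

```bash
python3 -m jog '[[-10,0.8,0,0,0],[-21,1.7,0,0,0],[-21,1.7,0,0,0],[-21,1.7,-8,0,0],[-21,1.7,-12,0,0],[-21,1.7,-14,0,0],[-21,1.7,-16,0,0],[-21,1.7,-16.5,0,0],[-21,1.7,-16.5,0,0],[-21,1.7,-16.5,0,0]]'; python3 -m jog '[[3,-0.2,0,0,0],[6,-0.5,0,0,0],[9,-0.7,0,0,0],[12,-1,0,0,0],[15,-1.2,0,0,0],[18,-1.5,0,0,0],[21,-1.7,0,0,0],[21,-1.7,0,0,0],[21,-1.7,8,0,0],[21,-1.7,20,0,0]]'; python3 -m jog '[[0,0,20,0,0],[0,0,50,0,0],[-20,-10,90,0,0],[-50,-40,110,0,0],[-80,-80,110,0,0],[-110,-120,110,0,0],[-140,-160,110,0,0],[-170,-200,110,0,0],[-190,-230,110,0,0],[-190,-230,110,0,0]]';python3 - <<'E'
from h import *
s=bot.read_state();print(s["tool_pos"],s["wrist_force"],s["time"])
b=cam("scene");crop(b,115,105,90,80,8,"pics/s7.png");a=cam("top");crop(a,370,165,80,75,8,"pics/t7.png");cv2.imwrite("pics/top7.png",a["pixels"][:,:,::-1])
cv2.imwrite("pics/sc7.png",b["pixels"][:,:,::-1])
o=cv2.imread("pics/top0.png").astype(int);n=a["pixels"][:,:,::-1].astype(int)
for nm,(x0,y0,x1,y1) in dict(other=(85,145,215,235),cone=(320,180,365,220)).items(): print(nm,abs(o-n)[y0:y1,x0:x1].mean(),abs(o-n)[y0:y1,x0:x1].max())
E
```

```text
time: 8.05
tool_pos: [0.5124, -0.296, 0.0835]
tcp_rot: [-0.088, -2.181, 2.18]
wrist_force: [-1.4, 1.2, 4.6]
width: 0.002
time: 9.3
tool_pos: [0.533, -0.2974, 0.1031]
tcp_rot: [-0.087, -2.181, 2.179]
wrist_force: [0.7, 0.4, 0.1]
width: -0.001
time: 10.55
tool_pos: [0.3419, -0.53, 0.2148]
tcp_rot: [-0.092, -2.177, 2.181]
wrist_force: [0.6, -0.1, 0.3]
width: -0.005
[ 0.34187803 -0.53003583  0.2147699 ] [ 0.56103847 -0.13390524  0.27932457] 10.55
other 0.5715384615384616 4
cone 0.6520370370370371 5
```

View pics/s7.png

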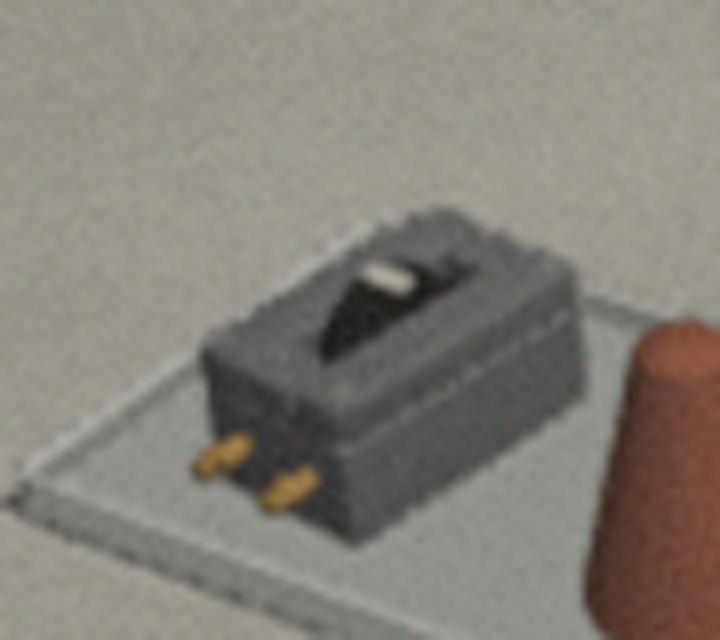

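View pics/t7.png

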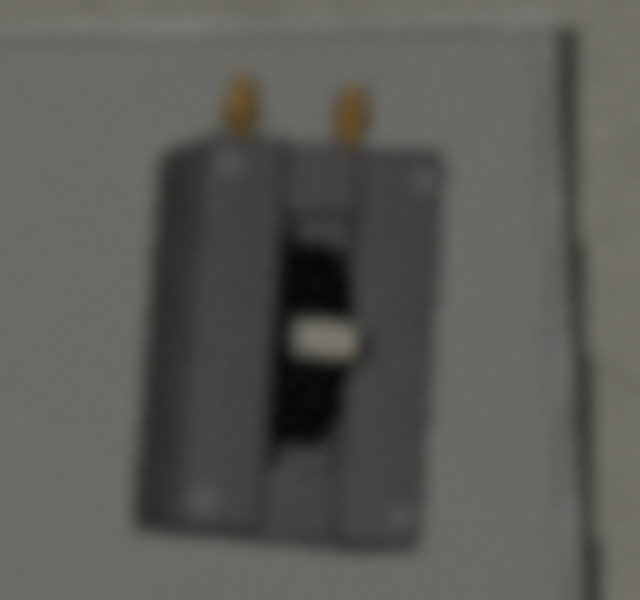

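View pics/top7.png

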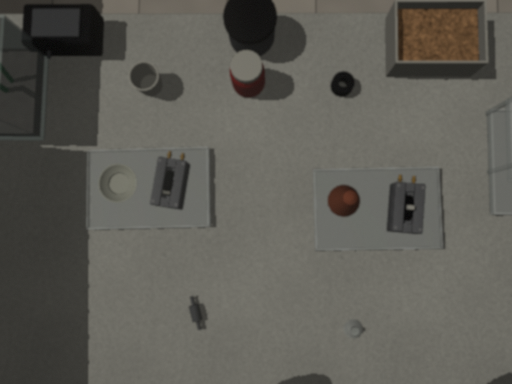

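The white bar sits at (323,338) in the zoomed top view, which matches the projected wheel top at (325,336). The cone and the other regulator are unchanged, so I'm handing in.

```bash
python3 -c "
from workcell import bot
print(bot.finish_job(), bot.read_state()['time'])"
```

```text
the job is handed in; nothing more can be done
the job is handed in; nothing more can be done
```

The air on the regulator beside the cone is fully open. Three strokes of the closed fingertip, about 20 mm each, rolled the wheel's top away from the robot. I then lifted clear and handed in at about 10.6 s, with no verdict reported.

- **Wheel position:** the white bar sat at the top of the wheel in both cameras. In the top view it was within about 1 mm of the projected wheel top, against a tolerance of about 5.5 mm.
- **Cone and other regulator:** comparing top-camera pictures from before and after, both areas differed only by image noise, so neither moved.
- **Forces and contact:** the readings I took while pressing stayed below 5 N. The arm was free of contact when I handed in.
- **Disagreement:** my first position for the regulator was about 3 mm off between the two cameras. I corrected it by eye before the first contact, and no check failed.

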